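Snap the sprung cap into the dust-extraction port

TASK

Close the bench's dust-extraction port with its sprung cap: pick the cap up by its two upright tabs, pinching them together, turn it until its two keys drop into the notches of the collar, and press it gently home against its rubber seal. Then let go so that the tabs spring out under the rim and the cap stays locked in, level and flush. Leave the other things on the bench where they lie.

Things in the scene. Friction and masses are not known exactly. Their poses are not given: they have to be found in the camera images.
- cap_center (a point): Loose grey plastic cap, 76 mm across, 52 mm high, about 95 g, standing foot down on the bench; this point is on its axis half-way up, 26 mm above the foot. From the foot: plug 58 mm in diameter, 18 mm high, 2.5 mm chamfer; flange 4 mm thick, top 22 mm above the foot; two upright tabs, tops 52 mm above the foot. z up, tabs on the +y and -y sides, keys on +x and -x; half a turn makes no difference.
- cap: The same cap with its tabs and rubber ring, same axes; origin at the centre of its foot. Each tab is 22 mm wide along x and 5 mm thick; the flat outer faces are 44 mm apart free, 32 mm fully pinched along y. A sprung rubber ring under the flange reaches 3 mm below it and gives 2 mm: 3 N at first, 8 N when fully pressed.
- tab_a (a joint): How far the tab on the cap's +y side is pinched in, m: 0 free, 0.006 fully in. Spring 3.5 N at 0, 7.7 N fully in. Each tab carries a square-edged catch that sticks out of the plug's side 8 to 11 mm above the foot, 34.5 mm from the axis; fully pinched it is inside the plug. Unpinched catches cannot pass the rim.
- tab_b (a joint): The same for the tab on the cap's -y side.
- cap_key (a point): On the cap's axis, 6 mm above the foot: the height of the undersides of two fixed keys, 8 mm wide, that stick out of the plug on the cap's +x and -x sides to 34.5 mm from the axis. The plug enters the port's bore 6 mm, then the keys stand on the rim until they are turned over the notches.
- port: Dust-extraction port, fixed to the bench: a 100 x 100 x 8 mm grey base plate, an upright spigot tube and on it a knurled aluminium collar 83 mm across; origin at the centre of the plate's underside, z up. The collar's rim is 60 mm above it. The collar is screwed on by hand and does not turn with the cap. The port bears less than 30 N from the cap.
- port_mouth (a point): Centre of the port's mouth, level with the rim. Bore 62 mm (2 mm play round the plug, 1.5 mm chamfer) through a lip 5 mm thick, 77 mm wide below it, where the catches spring out. Two opposite notches 15 mm wide in the lip take the keys; they lie anywhere within 0.8 rad either way of the port's +x and -x, this pose does not tell where: find them by eye or by turning the lightly pressed cap.
- port_home (a point): On the port's axis, where the centre of the cap's foot is when home with the rubber fully pressed: 17 mm below the rim. The foot must go to within 1.3 mm of this point (about 5 N against the rubber) for the catches to clear the lip; locked, the cap rises to about 1.3 mm above it. With its keys standing on the rim, the foot is 11 mm above this point.
- loop_tool: Bystander: wire loop tool with a wooden handle, 199 mm long, 15 mm high, lying between the places of cap and port.
- plaster_chip: Bystander: small broken bit of plaster, 30 x 30 x 11 mm, near the bench's front edge.
- wedge: Bystander: hardwood wedge, 94 x 58 x 24 mm, in front of the tool chest.
There are look-alikes about, which are no part of the job. What is shaped like the cap but yellow is not meant.

How it is judged:
By the outcome, as a careful person would: the job done as asked, in the order asked, and still so for the second after the job is handed in, with the robot touching nothing.
It also fails if it takes over 70 s, if anything falls off the work surface, if the arm or the gripper's body presses on something with over 40 N, if the wrist force passes 120 N, or if a joint passes its speed limit or range.

ROBOT

A 6-joint arm with a two-finger parallel gripper is mounted at the origin on a cart in front of the work surface, level with it; the furniture and walls round the work are solid. World frame = base frame: x ahead of the robot, y to its left, z up, the work surface at z = 0. Lengths are in m, angles in degrees, forces in N, time in s.
With the tool pointing down it reaches from about 0.25 to 0.725 m from the base axis. Payload 9.7 kg.
Tool frame: the origin (TCP) lies at the very end of the fingers, on their centre line; the grasp point (between the pads) lies 19 mm behind it; z points along the fingers, y is the line along which they close (so a half turn about z gives the same grasp; the last joint's range is limited). The gripper opens to 85 mm and grips with 20 to 120 N. Pads are 22 mm wide; open, the fingers measure 114 mm over their backs; the gripper's body (76 mm by 85 mm) begins 54 mm behind the grasp point. The pads swing forward as they close: fully open they stand 13 mm farther back than shut.
Start: joints at [73.682, 4.979, 10.078, 95.1, 0, 90], TCP at [0.155, 0.528, 0.231] pointing down, gripper open.
Joint ranges: [-179.16, 179.16], [-48.56, 103.87], [-65.8, 70.77], [-126.05, 130.52], [-82.76, 87.17], [-180, 180]. Speed limits (degrees/s): [127.2, 127.2, 147.25, 180, 180, 180].

INTERFACE

Orientations are given as [roll, pitch, yaw] about the fixed x, y, z axes, in that order (R = Rz(yaw) Ry(pitch) Rx(roll)).
In Python, from workcell import bot gives the robot as it stands.
- The arm moves only by the tool arm_command, never from a script. Its argument "series" is a list of rows, each a list of 4 numbers: the shift along the tool's x, y, z in m, then the turn about the tool's z in rad. A call has exactly 5 rows; each row is the pose to reach, as a shift and turn from the pose commanded when the call began, along the tool's axes at that moment; what a row does not reach only later rows make up. A row lasts 1/10 s, in which the tool goes at most 50 mm and 8.59 degrees, less where a joint would pass 70% of its speed; a pose out of reach is approached as far as the arm can. A call with a gripper value outside its range is refused whole. "hand" is the finger opening in m, from 0 to 0.0854, set as the call begins (left out, the last holds). The fingers move at their own pace and stop on an object; "grip_force" is the grip in N (left out, the last holds). Time passes only in rows, so rows that repeat a pose let the fingers close, or fill a call up. It gives the time, the measured TCP pose, the force, the opening and the grip force at its end, in the units of the state.
- bot.get_obs(): the state, without advancing time (a new reading comes with each control period).
- bot.camera(name): name is "side" or "top" or "wrist"; returns a dict with "color" (420x560x3 uint8, blue, green, red), "camera_matrix" (3x3 intrinsics, pixels), "xyz" and "orientation" of the camera in the world; the wrist camera has in their place "T_tool_cam" (4x4, takes a point from camera to tool coordinates, whose origin is the TCP and whose axes are the flange's). Camera axes: x right, y up, looking along -z (the intrinsics and any distortion apply to the point x, -y, -z); pixel columns grow to the right and rows downward; lengths in m; the calibration is good to about 2 mm. The wrist camera is an equidistant fisheye: a pixel r from the principal point sees the ray r / f radians off the axis. A picture is of the moment at which its call begins: read the wrist's pose just before it. There is no depth.
- bot.job_done(): hands the job in; it is judged then, once.
Trained networks look in the newest picture that a camera, given by its name, has taken for a name from the list of things; names that differ only in an ending like _2 or _b are one class to them, and where a whole thing is asked for, a point or a joint stands for the part that bears it (a point fixed in the world has none). Each returns a list of dicts, best first, with "confidence" (0 to 1); they miss things now and then, are a little off and sometimes report something else, mostly with a low value. They report only what shows in the picture. A call takes as long as a camera call. They do not tell look-alikes from the thing itself.
- bot.find_in(camera, target): "location" ([column, row] in pixels, amid what is visible of it).
- bot.mark_of(camera, target): "location" ([column, row] in pixels: a listed point, or the origin of a listed thing).
The state is a dict: "time": time; "q": joint angles; "qd": joint speeds; "joint_efforts": joint torques, N m; "ee_pos": TCP position; "tcp_rot": TCP orientation; "wrist_force": force on the tool from outside, world axes, zero at the start; "torque": the same for the moment, N m; "opening": finger opening in m; "grasp_force": force on a finger pad.
Only numpy, scipy, OpenCV 4.12 (cv2) and the standard library are available. Lean on these libraries where they do the work, as an engineer would, in place of code of your own. Each camera call takes 0.05 s, during which the arm holds its last target. There are 200 camera calls.

## Working session

There is one attempt and no reset: what is moved stays moved. The work goes in short steps, Python scripts to look and compute and a tool call to move; the robot and the scene stay as the last step left them, time stands still between calls to the robot, and variables do not carry over. Pictures are saved under pics/ and viewed, at most 10 in all, crops included, and the job is handed in when it is done.

Besides the shell and the picture viewer there is one more tool, called after ">>>" as name(argument=value, ...), one argument or row to a line, values as JSON. arm_command: Moves the arm, as the interface text tells. Its arguments: {"type":"object","properties":{"series":{"type":"array"},"hand":{"type":"number"},"grip_force":{"type":"number"}},"required":["series"]}

```bash
mkdir -p pics; cat > h.py <<'E'
import numpy as np, cv2
from scipy.spatial.transform import Rotation as R
from workcell import bot
def rotm(o):
    o=np.array(o,float)
    if o.shape==(3,3): return o
    return R.from_euler('xyz',o,degrees=True).as_matrix()
def ray(im,px,obs=None):
    K=np.array(im["camera_matrix"]); u=(np.array(px)-[K[0,2],K[1,2]])/[K[0,0],K[1,1]]
    if "T_tool_cam" in im:
        T=np.array(im["T_tool_cam"]); th=np.hypot(*u); s=np.sin(th)/th if th>1e-9 else 1
        d=np.array([u[0]*s,-u[1]*s,-np.cos(th)]); Rt=rotm(obs["tcp_rot"])
        return Rt@T[:3,3]+np.array(obs["ee_pos"]), Rt@T[:3,:3]@d
    d=np.array([u[0],-u[1],-1]); return np.array(im["xyz"]), rotm(im["orientation"])@d
def at_z(im,px,z,obs=None):
    o,d=ray(im,px,obs); return o+d*(z-o[2])/d[2]
def proj(im,p,obs=None):
    K=np.array(im["camera_matrix"])
    if "T_tool_cam" in im:
        T=np.array(im["T_tool_cam"]);Rt=rotm(obs["tcp_rot"])
        c=T[:3,:3].T@(Rt.T@(np.array(p)-obs["ee_pos"])-T[:3,3]); c=c*[1,-1,-1]
        r=np.hypot(c[0],c[1]); th=np.arctan2(r,c[2]); u=c[:2]/max(r,1e-12)*th
    else:
        c=rotm(im["orientation"]).T@(np.array(p)-im["xyz"])*[1,-1,-1]; u=c[:2]/c[2]
    return u*[K[0,0],K[1,1]]+[K[0,2],K[1,2]]
E
python3 - <<'E'
from h import *
o=bot.get_obs(); print({k:np.round(v,3).tolist() for k,v in o.items()})
ims={}
for n in ["top","side","wrist"]:
    im=bot.camera(n); ims[n]=im; cv2.imwrite(f"pics/{n}0.png",im["color"])
    print(n,{k:np.round(v,3).tolist() for k,v in im.items() if k!="color"})
    for t,z in [("cap_center",.026),("cap",0),("port_mouth",.06),("port",0.),("tab_a",.04),("loop_tool",.007),("wedge",.01)]:
        for f in (["mark_of"] if t not in("tab_a",) else ["find_in"]):
            for r in getattr(bot,f)(n,t)[:4]: print(t,np.round(r["location"]),round(r["confidence"],2),np.round(at_z(im,r["location"],z,o),3))
cv2.imwrite("pics/ts.png",cv2.resize(np.hstack([ims["top"]["color"],ims["side"]["color"]]),(800,300)))
E
```

```text
{'time': 0.0, 'q': [73.682, 5.013, 10.034, 95.101, 0.0, 89.999], 'qd': [-0.019, -0.001, -0.011, -0.029, -0.059, -0.021], 'joint_efforts': [0.002, -52.039, 46.48, 0.017, 0.0, -0.0], 'ee_pos': [0.154, 0.528, 0.231], 'tcp_rot': [-179.92, -0.0, 163.683], 'wrist_force': [0.603, 0.949, 0.165], 'torque': [-0.012, 0.013, 0.018], 'grasp_force': 0.0, 'opening': 0.085}
top {'camera_matrix': [[467.153, 0.0, 278.612], [0.0, 467.153, 212.722], [0.0, 0.0, 1.0]], 'xyz': [0.421, 0.269, 0.906], 'orientation': [6.001, 2.332, -91.617]}
cap_center [178. 251.] 0.9 [0.447 0.495 0.026]
cap_center [239. 245.] 0.71 [0.455 0.38  0.026]
cap [183. 255.] 0.88 [0.441 0.493 0.   ]
cap [248. 240.] 0.87 [0.465 0.364 0.   ]
port_mouth [375. 207.] 0.94 [0.516 0.126 0.06 ]
port [367. 214.] 0.88 [0.509 0.132 0.   ]
tab_a [178. 244.] 0.49 [0.46  0.491 0.04 ]
tab_a [232. 246.] 0.44 [0.453 0.391 0.04 ]
loop_tool [304. 197.] 0.76 [0.546 0.253 0.007]
wedge [396. 153.] 0.94 [0.626 0.072 0.01 ]
side {'camera_matrix': [[524.331, 0.0, 278.615], [0.0, 524.331, 203.103], [0.0, 0.0, 1.0]], 'xyz': [0.463, -0.631, 0.822], 'orientation': [50.767, 0.116, -2.287]}
cap_center [263. 196.] 0.71 [0.464 0.374 0.026]
cap_center [257. 164.] 0.61 [0.45  0.508 0.026]
cap [260. 207.] 0.93 [ 0.455  0.363 -0.   ]
cap [257. 174.] 0.76 [0.448 0.498 0.   ]
port_mouth [290. 257.] 0.69 [0.516 0.127 0.06 ]
port [288. 277.] 0.93 [0.511 0.128 0.   ]
tab_a [261. 190.] 0.64 [0.459 0.379 0.04 ]
tab_a [246. 164.] 0.56 [0.421 0.49  0.04 ]
tab_a [261. 197.] 0.51 [0.458 0.35  0.04 ]
tab_a [259. 166.] 0.4 [0.455 0.478 0.04 ]
loop_tool [301. 235.] 0.97 [0.548 0.249 0.007]
wedge [343. 296.] 0.75 [0.619 0.064 0.01 ]
wrist {'camera_matrix': [[325.192, 0.0, 280.997], [0.0, 325.192, 204.818], [0.0, 0.0, 1.0]], 'T_tool_cam': [[-0.0, 0.959, 0.282, 0.072], [1.0, 0.0, 0.001, 0.001], [0.001, 0.282, -0.959, -0.143], [0.0, 0.0, 0.0, 1.0]]}
port [140. 408.] 0.82 [0.512 0.135 0.   ]
```

View pics/top0.png

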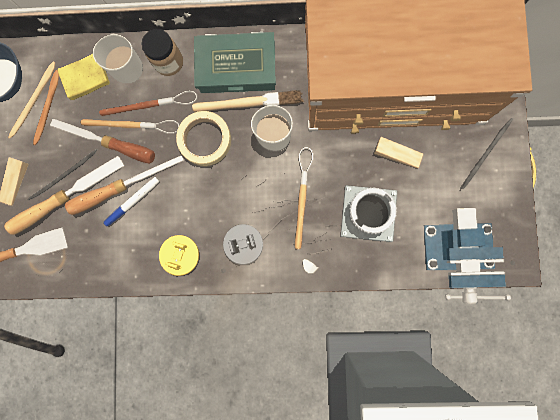

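View pics/side0.png

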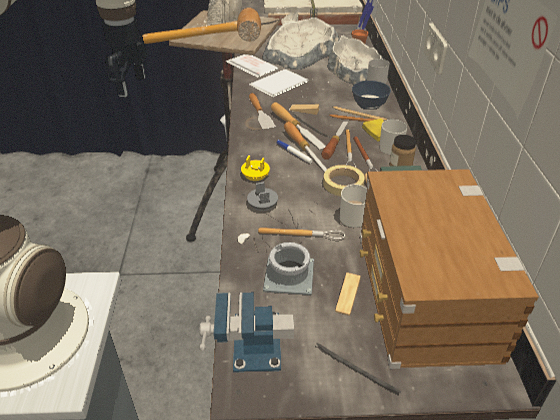

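The top view shows the grey cap at (243,244) and its yellow look-alike at (179,255). The port is at (370,212), with the loop tool between them at (301,200). The tape ring at (203,138) and the cups are the wrong shape. I'm choosing the grey cap and checking it in one crop.

```bash
python3 - <<'E'
from h import *
im=cv2.imread("pics/top0.png")
a=cv2.resize(im[219:269,218:268],(400,400),interpolation=cv2.INTER_CUBIC)
b=cv2.resize(im[177:247,335:405],(400,400),interpolation=cv2.INTER_CUBIC)
cv2.imwrite("pics/c1.png",np.hstack([a,b]))
E
```

```text
(no output)
```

View pics/c1.png

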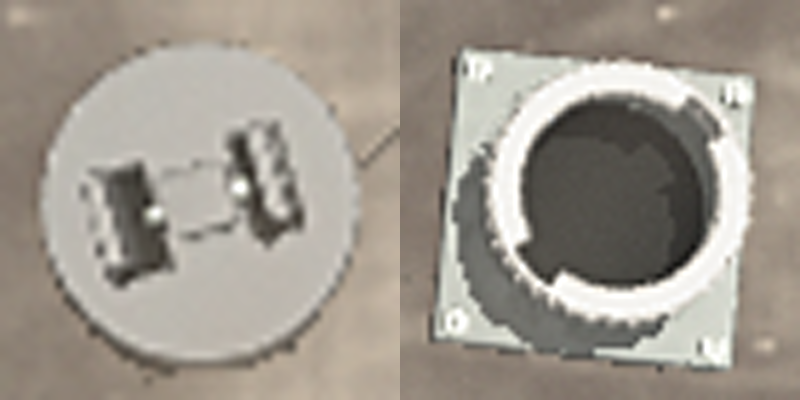

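The crop confirms the grey cap, with its tabs left and right and tilted about 15°. The port notches show at about (387.5,196) and (360.5,223.5) in the full picture.

```bash
python3 - <<'E'
from h import *
im=bot.camera("top"); o=bot.get_obs()
A=lambda x,y:(218+x/8,219+y/8)
P=lambda x,y:(335+x/5.714,177+y/5.714)
ang=lambda a,b:np.degrees(np.arctan2(*(b-a)[1::-1]))%180
print("cap",at_z(im,A(200,202),.022)); 
w=[at_z(im,A(*p),.052) for p in [(90,170),(115,285),(265,120),(295,235)]]
print("tab width dir",ang(w[0],w[1]),ang(w[2],w[3]))
n=[at_z(im,P(*p),.06) for p in [(302,105),(145,265)]]; print("notch",n,ang(*n),(n[0]+n[1])/2)
print("port rim c",at_z(im,P(220,190),.06))
print("tool yaw",o["tcp_rot"],"toolx",rotm(o["tcp_rot"])[:,0], "toolY",rotm(o["tcp_rot"])[:,1])
s=bot.camera("side")
for t,z in [("cap",0),("cap_center",.026),("port_mouth",.06)]:
  for r in bot.mark_of("side",t)[:2]: print(t,at_z(s,r["location"],z))
E
```

```text
cap [0.45703721 0.37190134 0.022     ]
tab width dir 11.317224352247962 13.359969505673376
notch [array([0.53608627, 0.10220946, 0.06      ]), array([0.48678254, 0.15404089, 0.06      ])] 133.5682879815859 [0.51143441 0.12812517 0.06      ]
port rim c [0.50983179 0.1293531  0.06      ]
tool yaw [1.79999410e+02 1.55257230e-03 1.63683454e+02] toolx [-9.59724198e-01  2.80943878e-01 -2.70974985e-05] toolY [2.80943878e-01 9.59724198e-01 1.02950508e-05]
cap [0.45089436 0.49055847 0.        ]
cap_center [0.45045329 0.50959359 0.026     ]
cap_center [0.46039798 0.36443534 0.026     ]
port_mouth [0.45899759 0.29815862 0.06      ]
port_mouth [0.51249865 0.13212274 0.06      ]
```

>>> arm_command(
  series=[
    [-0.04,-0.008,0,0],
    [-0.085,-0.016,0,0],
    [-0.13,-0.025,0,0],
    [-0.175,-0.034,0,0],
    [-0.22,-0.0425,0,0],
  ],
  hand=0.085,
)

```text
time: 1.95
ee_pos: [0.3551, 0.4242, 0.2315]
tcp_rot: [180.0, 0.0, 163.7]
wrist_force: [0.3, 0.7, -0.3]
opening: 0.0852
grasp_force: 0.0
```

>>> arm_command(
  series=[
    [-0.035,-0.006,0.02,-0.12],
    [-0.07,-0.013,0.04,-0.25],
    [-0.1,-0.019,0.06,-0.37],
    [-0.115,-0.022,0.08,-0.503],
    [-0.115,-0.022,0.08,-0.503],
  ],
)

```text
time: 2.45
ee_pos: [0.4585, 0.3699, 0.148]
tcp_rot: [-179.9, -0.2, -167.5]
wrist_force: [-0.9, 0.6, -0.2]
opening: 0.0847
grasp_force: 0.0
```

```bash
python3 - <<'E'
from h import *
o=bot.get_obs(); im=bot.camera("wrist"); print(o["time"],o["ee_pos"],o["tcp_rot"],o["qd"])
for t,z in [("cap",0),("cap_center",.026)]:
  for r in bot.mark_of("wrist",t)[:3]: print(t,r["location"],r["confidence"],at_z(im,r["location"],z,o))
for r in bot.find_in("wrist","tab_a")[:4]: print("tab",r["location"],r["confidence"],at_z(im,r["location"],.04,o))
c=im["color"].copy()
cv2.imwrite("pics/w1.png",c)
print(proj(im,[.457,.372,.022],o))
E
```

```text
2.45 [0.4584712  0.36988409 0.14800288] [-179.86803905   -0.23246229 -167.46957264] [ 2.34037598 -1.81734922  2.47465692  2.77168235  0.5778813  10.63873599]
cap [287.1, 194.4] 0.82 [0.46047498 0.37628526 0.        ]
cap [410.9, 204.7] 0.59 [0.44355191 0.4979015  0.        ]
cap_center [284.6, 202.3] 0.67 [0.46130906 0.37388507 0.026     ]
cap_center [425.3, 207.9] 0.55 [0.43837304 0.50058324 0.026     ]
tab [261.5, 203.7] 0.8 [0.46268438 0.35499605 0.04      ]
tab [306.8, 200.6] 0.7 [0.4522244  0.39003331 0.04      ]
tab [437.9, 197.1] 0.57 [0.42380217 0.50185224 0.04      ]
tab [415.3, 233.3] 0.48 [0.45996538 0.49155908 0.04      ]
[283.51987087 195.85131943]
```

View pics/w1.png

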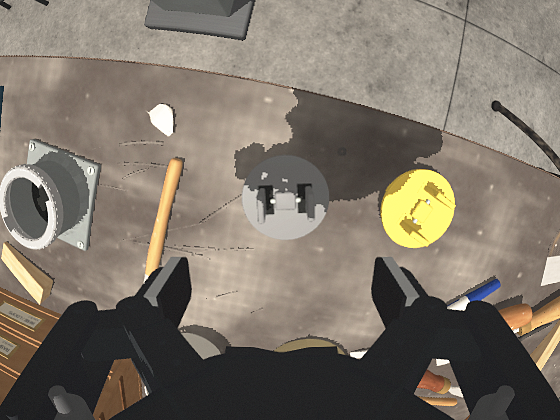

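The grey cap is at (285,197) in the wrist view, between the open fingers, with the tabs left and right along the closing line. The yellow look-alike is at (418,208). I'll descend now.

>>> arm_command(
  series=[
    [-0.002,0.0005,0.02,-0.025],
    [-0.002,0.0005,0.045,-0.025],
    [-0.002,0.0005,0.07,-0.025],
    [-0.002,0.0005,0.09,-0.025],
    [-0.002,0.0005,0.095,-0.025],
  ],
  hand=0.065,
  grip_force=40,
)

```text
time: 3.15
ee_pos: [0.4585, 0.373, 0.0552]
tcp_rot: [-180.0, -0.1, -166.1]
wrist_force: [-0.4, 0.7, 0.4]
opening: 0.0652
grasp_force: 0.0
```

>>> arm_command(
  series=[
    [0,0,0.01,0],
    [0,0,0.02,0],
    [0,0,0.028,0],
    [0,0,0.03,0],
    [0,0,0.03,0],
  ],
)

```text
time: 3.65
ee_pos: [0.4597, 0.3726, 0.0261]
tcp_rot: [-180.0, -0.0, -166.1]
wrist_force: [0.6, -0.7, 0.3]
opening: 0.0649
grasp_force: 0.0
```

```bash
python3 - <<'E'
from h import *
o=bot.get_obs(); im=bot.camera("wrist"); print(o["time"],o["ee_pos"],o["tcp_rot"],o["wrist_force"],o["opening"])
cv2.imwrite("pics/w2.png",im["color"])
E
```

```text
3.65 [0.45968296 0.37263466 0.02612234] [-1.79988410e+02 -1.94554789e-02 -1.66074910e+02] [ 0.5815824  -0.71855529  0.26184022] 0.06487338295492902
```

View pics/w2.png

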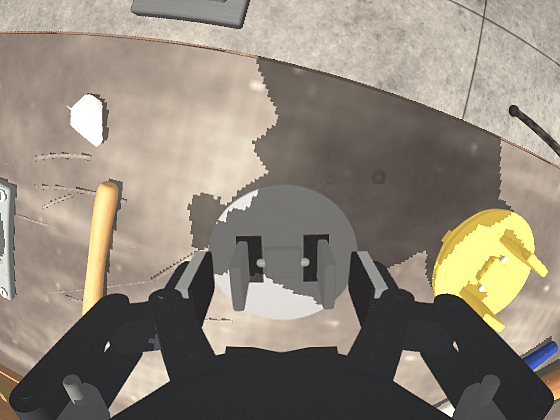

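The tabs at (241,270) and (326,270) stand between the two pads. I'll check the offset numerically.

```bash
python3 - <<'E'
from h import *
o=bot.get_obs(); im=bot.camera("wrist")
Rt=rotm(o["tcp_rot"])
tool=lambda px,z:(Rt.T@(at_z(im,px,z,o)-o["ee_pos"])*1000).round(1)
print("proj of TCP axis flange top",proj(im,[*o["ee_pos"][:2],.022],o))
# flange rim extremes: top, left, right, at z=.022
for p in [(284,185),(209,248),(358,248),(284,319)]: print(p,tool(p,.022))
# tab tops corners z .052
for p in [(233,241),(333,241),(241,312),(325,310)]: print(p,tool(p,.052))
pts=[proj(im,o["ee_pos"]*[1,1,0]+[0,0,.022]+Rt@[.038*np.cos(a),.038*np.sin(a),0],o).round() for a in np.linspace(0,2*np.pi,8,endpoint=False)]
print(pts)
E
```

```text
proj of TCP axis flange top [279.91010256 258.45839606]
(284, 185) [37.8  2.   4.5]
(209, 248) [  5.4 -35.8   4.5]
(358, 248) [ 5.3 39.5  4.5]
(284, 319) [-37.8   2.2   4.5]
(233, 241) [ 22.  -18.4 -25.5]
(333, 241) [ 22.   21.1 -25.5]
(241, 312) [-12.1 -17.  -25.5]
(325, 310) [-11.   19.8 -25.5]
[array([280., 184.]), array([336., 207.]), array([354., 258.]), array([330., 302.]), array([280., 319.]), array([230., 302.]), array([206., 258.]), array([224., 207.])]
```

>>> arm_command(
  series=[
    [0,0.001,0,0],
    [0,0.002,0,0],
    [0,0.002,0,0],
    [0,0.002,0,0],
    [0,0.002,0,0],
  ],
  hand=0.02,
)

```text
time: 4.25
ee_pos: [0.46, 0.375, 0.0282]
tcp_rot: [180.0, 0.1, -166.1]
wrist_force: [-1.2, -3.7, 10.7]
opening: 0.0283
grasp_force: 41.6
```

>>> arm_command(
  series=[
    [0,0,0,0],
    [0,0,0,0],
    [0,0,0,0],
    [0,0,0,0],
    [0,0,0,0],
  ],
)

```text
time: 4.75
ee_pos: [0.46, 0.3749, 0.0282]
tcp_rot: [180.0, 0.1, -166.1]
wrist_force: [-2.0, -3.5, 11.0]
opening: 0.0286
grasp_force: 41.6
```

>>> arm_command(
  series=[
    [0,0,-0.01,0],
    [0,0,-0.03,0],
    [0,0,-0.06,0],
    [0,0,-0.09,0],
    [0,0,-0.09,0],
  ],
)

```text
time: 5.25
ee_pos: [0.4607, 0.376, 0.1213]
tcp_rot: [179.8, 0.3, -166.1]
wrist_force: [1.2, 0.9, -0.7]
opening: 0.0287
grasp_force: 39.9
```

```bash
python3 - <<'E'
from h import *
o=bot.get_obs(); im=bot.camera("wrist"); print(o["time"],o["ee_pos"],o["tcp_rot"],o["wrist_force"],o["opening"],o["grasp_force"])
cv2.imwrite("pics/w3.png",im["color"])
z=o["ee_pos"][2]; print([proj(im,[*o["ee_pos"][:2],z+d],o) for d in(-.004,.026)])
s=bot.camera("side")["color"]; t=bot.camera("top")["color"]
cv2.imwrite("pics/w3.png",np.hstack([im["color"][150:420,130:430],cv2.resize(s[130:230,200:340],(420,270))]))
E
```

```text
5.25 [0.46072147 0.37598189 0.12132862] [ 179.83072493    0.34597859 -166.06227815] [ 1.15748511  0.87420794 -0.72252259] 0.02866753668349753 39.92678761482239
[array([279.87976931, 258.84799051]), array([279.84970975, 290.23636379])]
```

View pics/w3.png

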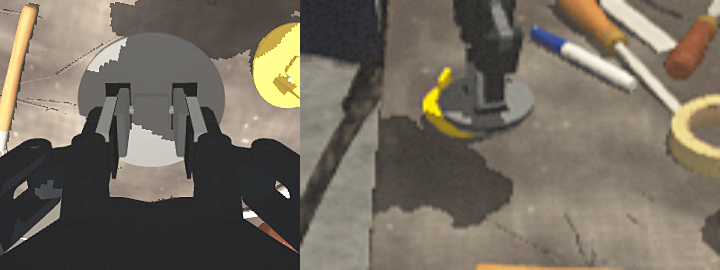

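The cap is held: the tabs are fully pinched by the pads and the flange looks level, with its rim centre near (282,256). Next I'll go towards the port and look again.

>>> arm_command(
  series=[
    [-0.002,-0.025,-0.015,0],
    [-0.004,-0.06,-0.03,0],
    [-0.006,-0.095,-0.045,0],
    [-0.009,-0.13,-0.05,0],
    [-0.009,-0.13,-0.05,0],
  ],
)

```text
time: 5.9
ee_pos: [0.5002, 0.2475, 0.166]
tcp_rot: [-179.9, -0.0, -166.3]
wrist_force: [-0.1, 1.2, -1.5]
opening: 0.0288
grasp_force: 39.9
```

>>> arm_command(
  series=[
    [0,0,0,0],
    [0,0,0,0],
    [0,0,0,0],
    [0,0,0,0],
    [0,0,0,0],
  ],
)

```text
time: 6.4
ee_pos: [0.499, 0.2512, 0.166]
tcp_rot: [-180.0, -0.0, -166.0]
wrist_force: [0.1, -0.8, -1.7]
opening: 0.029
grasp_force: 39.9
```

```bash
python3 - <<'E'
from h import *
o=bot.get_obs(); im=bot.camera("wrist"); print(o["time"],o["ee_pos"],o["tcp_rot"],o["wrist_force"],o["opening"],o["grasp_force"],o["q"])
import pickle; pickle.dump((o,im),open("v4.pkl","wb"))
for r in bot.mark_of("wrist","port_mouth")[:2]: print(r, at_z(im,r["location"],.06,o))
u=proj(im,[.511,.128,.06],o).round().astype(int); print(u)
x0,y0=max(u[0]-80,0),max(u[1]-75,0); print(x0,y0)
cv2.imwrite("pics/w4.png",cv2.resize(im["color"][y0:y0+150,x0:x0+160],None,fx=4,fy=4,interpolation=cv2.INTER_CUBIC))
E
```

```text
6.4 [0.49902424 0.25122312 0.16604173] [-1.79997116e+02 -2.15771518e-02 -1.66008315e+02] [ 0.06845665 -0.77306056 -1.68368012] 0.029048524332186975 39.93469834327698 [2.67210050e+01 5.33786751e+00 3.23770105e+00 8.79215159e+01
 1.94103414e-03 1.27293195e+01]
{'location': [137.8, 185.9], 'confidence': 0.76} [0.51351204 0.13120057 0.06      ]
{'location': [281.3, 260.7], 'confidence': 0.72} [0.54852554 0.26433468 0.06      ]
[135 182]
55 107
```

View pics/w4.png

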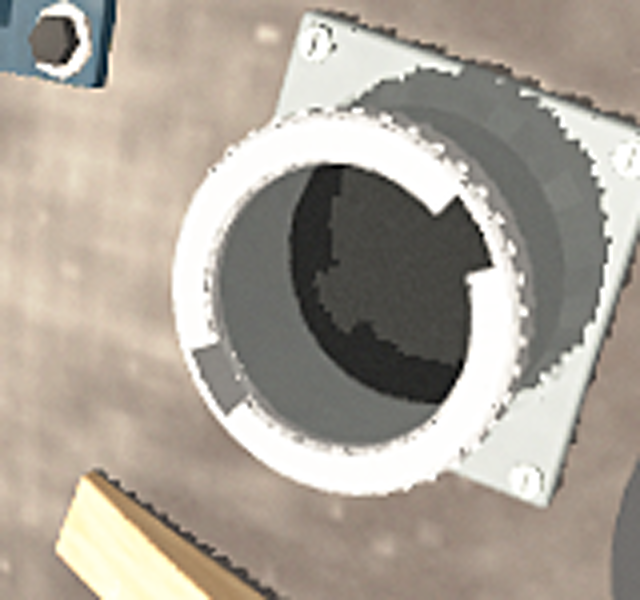

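The notches show clearly at about (467,232) and (218,378) in the crop, and the rim outline runs from (172,290) to (525,320).

```bash
python3 - <<'E'
from h import *
import pickle; from scipy.optimize import least_squares
o,im=pickle.load(open("v4.pkl","rb"))
A=lambda p:at_z(im,(55+p[0]/4,107+p[1]/4),.06,o)
for P in [[(172,290),(230,160),(330,110),(350,495),(260,455),(470,440),(430,150)],[(213,290),(340,163),(473,310),(345,445),(255,200),(440,400)]]:
    w=np.array([A(p)[:2] for p in P]); f=least_squares(lambda v:np.hypot(*(w-v[:2]).T)-v[2],[.51,.13,.04]); print(f.x, np.abs(f.fun).max())
a,b=A((467,230)),A((218,378)); print(a,b,(a+b)/2,np.degrees(np.arctan2(a[1]-b[1],a[0]-b[0])))
E
```

```text
[0.51190241 0.13191071 0.04076613] 0.0010869670845959772
[0.51146955 0.13244338 0.030318  ] 0.0008576421376585604
[0.48892595 0.15860716 0.06      ] [0.53401695 0.10489616 0.06      ] [0.51147145 0.13175166 0.06      ] 130.0138445594893
```

>>> arm_command(
  series=[
    [0.004,-0.03,0,0.13],
    [0.008,-0.06,0,0.26],
    [0.012,-0.09,0,0.39],
    [0.017,-0.12,0,0.52],
    [0.017,-0.12,0,0.65],
  ],
)

```text
time: 7.0
ee_pos: [0.5119, 0.1274, 0.1665]
tcp_rot: [-180.0, 0.0, 156.2]
wrist_force: [0.6, 0.6, -0.4]
opening: 0.0284
grasp_force: 40.0
```

>>> arm_command(
  series=[
    [0,0,0,0.14],
    [0,0,0,0.28],
    [0,0,0,0.4],
    [0,0,0,0.44],
    [0,0,0,0.44],
  ],
)

```text
time: 7.5
ee_pos: [0.5117, 0.1302, 0.1663]
tcp_rot: [180.0, 0.0, 131.5]
wrist_force: [-0.5, 0.7, -2.2]
opening: 0.0286
grasp_force: 39.9
```

>>> arm_command(
  series=[
    [0,0,0.015,0],
    [0,0,0.03,0],
    [0,0,0.045,0],
    [0,0,0.055,0],
    [0,0,0.055,0],
  ],
)

```text
time: 8.0
ee_pos: [0.5106, 0.1298, 0.109]
tcp_rot: [-179.8, -0.1, 131.5]
wrist_force: [-0.2, -0.3, -0.9]
opening: 0.0285
grasp_force: 40.0
```

```bash
python3 - <<'E'
from h import *
o=bot.get_obs(); im=bot.camera("wrist"); print(o["time"],o["ee_pos"],o["tcp_rot"],o["wrist_force"],o["opening"],o["grasp_force"])
print([proj(im,[*o["ee_pos"][:2],o["ee_pos"][2]-.006],o),proj(im,[.5115,.1305,.06],o)])
cv2.imwrite("pics/w5.png",cv2.resize(im["color"][120:370,140:420],None,fx=2,fy=2))
E
```

```text
8.0 [0.51064617 0.12984887 0.10895862] [-1.79833336e+02 -8.87890121e-02  1.31493618e+02] [-0.20991583 -0.26187681 -0.90180413] 0.02845772487633482 39.96015965938568
[array([280.32533186, 258.18791642]), array([282.39929577, 228.77163702])]
```

View pics/w5.png

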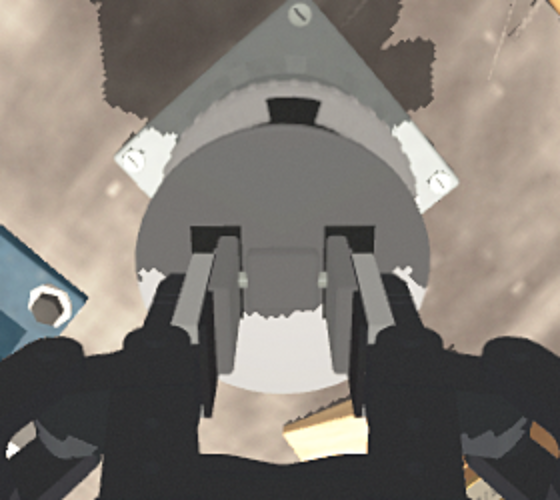

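>>> arm_command(
  series=[
    [0,0,0.008,0.03],
    [0,0,0.015,0.03],
    [0,0,0.02,0.03],
    [0,0,0.024,0.03],
    [0,0,0.026,0.03],
  ],
)

```text
time: 8.55
ee_pos: [0.5116, 0.1301, 0.0848]
tcp_rot: [-180.0, -0.0, 129.8]
wrist_force: [-0.1, 0.1, -0.3]
opening: 0.0286
grasp_force: 40.0
```

>>> arm_command(
  series=[
    [0,0,0.001,0],
    [0,0,0.002,0],
    [0,0,0.003,0],
    [0,0,0.004,0],
    [0,0,0.005,0],
  ],
)

```text
time: 9.05
ee_pos: [0.5118, 0.1301, 0.0803]
tcp_rot: [180.0, 0.0, 129.8]
wrist_force: [0.6, -0.4, -1.0]
opening: 0.0287
grasp_force: 40.0
```

>>> arm_command(
  series=[
    [0,0,0.001,0],
    [0,0,0.002,0],
    [0,0,0.003,0],
    [0,0,0.004,0],
    [0,0,0.004,0],
  ],
)

```text
time: 9.55
ee_pos: [0.5116, 0.1301, 0.0761]
tcp_rot: [-180.0, -0.0, 129.8]
wrist_force: [0.2, 0.4, -0.9]
opening: 0.0284
grasp_force: 40.0
```

>>> arm_command(
  series=[
    [0,0,0.001,0],
    [0,0,0.002,0],
    [0,0,0.003,0],
    [0,0,0.004,0],
    [0,0,0.004,0],
  ],
)

```text
time: 10.05
ee_pos: [0.5117, 0.1301, 0.0726]
tcp_rot: [180.0, 0.0, 129.8]
wrist_force: [-1.8, -0.1, 3.4]
opening: 0.0288
grasp_force: 40.9
```

>>> arm_command(
  series=[
    [0,0,0.0005,0],
    [0,0,0.001,0],
    [0,0,0.0015,0],
    [0,0,0.0015,0],
    [0,0,0.0015,0],
  ],
)

```text
time: 10.55
ee_pos: [0.5118, 0.1301, 0.0713]
tcp_rot: [180.0, 0.0, 129.8]
wrist_force: [-3.1, -0.4, 6.8]
opening: 0.0287
grasp_force: 41.6
```

>>> arm_command(
  series=[
    [0,0,0.0005,0],
    [0,0,0.001,0],
    [0,0,0.001,0],
    [0,0,0.001,0],
    [0,0,0.001,0],
  ],
)

```text
time: 11.05
ee_pos: [0.5118, 0.1301, 0.0711]
tcp_rot: [179.9, 0.0, 129.8]
wrist_force: [-5.2, -2.1, 11.8]
opening: 0.0286
grasp_force: 42.9
```

The cap has bottomed on its seal at about 12 N, so I'll release it while pressing.

>>> arm_command(
  series=[
    [0,0,0,0],
    [0,0,0,0],
    [0,0,0,0],
    [0,0,0,0],
    [0,0,0,0],
  ],
  hand=0.06,
)

```text
time: 11.55
ee_pos: [0.5117, 0.1301, 0.0695]
tcp_rot: [-180.0, -0.0, 129.8]
wrist_force: [0.4, 0.1, -0.7]
opening: 0.06
grasp_force: 0.0
```

>>> arm_command(
  series=[
    [0,0,-0.01,0],
    [0,0,-0.03,0],
    [0,0,-0.06,0],
    [0,0,-0.09,0],
    [0,0,-0.09,0],
  ],
)

```text
time: 12.05
ee_pos: [0.5134, 0.1305, 0.1649]
tcp_rot: [179.6, 0.2, 129.8]
wrist_force: [1.2, -0.5, 0.6]
opening: 0.0603
grasp_force: 0.0
```

```bash
python3 - <<'E'
from h import *
o=bot.get_obs(); im=bot.camera("wrist"); s=bot.camera("side"); print(o["time"],o["ee_pos"],o["wrist_force"],o["opening"])
u=proj(s,[.512,.13,.07]).round().astype(int); v=proj(im,[.512,.13,.065],o).round().astype(int); print(u,v)
a=cv2.resize(im["color"][v[1]-70:v[1]+70,v[0]-70:v[0]+70],(400,400),interpolation=cv2.INTER_CUBIC)
b=cv2.resize(s["color"][u[1]-40:u[1]+40,u[0]-40:u[0]+40],(400,400),interpolation=cv2.INTER_CUBIC)
cv2.imwrite("pics/f.png",np.hstack([a,b]))
E
```

```text
12.05 [0.51339805 0.1305299  0.16486882] [ 1.23772408 -0.47574618  0.58979706] 0.06030495061195462
[289 253] [278 205]
```

View pics/f.png

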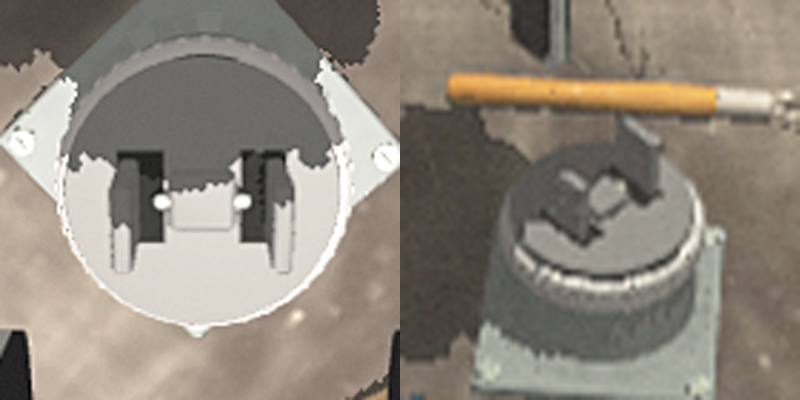

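The final crops show the cap level and flush on the collar. Its tabs have sprung out to about 43 mm apart, so the catches are under the rim, and the gripper is clear. Handing in.

```bash
python3 -c "
from workcell import bot; print(bot.job_done())"
```

```text
the job is handed in; nothing more can be done
None
```

The grey cap is in the port with its keys in the notches, pressed home at about 12 N and released; the last pictures show it level and flush with both tabs sprung out, I did not tug it to test the lock, and the job is handed in at about 12 s.

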